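# Set the wavelength dial of the bench photometer and take a reading

## Task

A sample vial waits in the photometer's well: make its reading gently with a fingertip, gripping and lifting nothing. Push the hinged light cover over until it falls shut, and turn the spoked dial clockwise by pushing a spoke until its white index line lines up with the nose of the set pointer on the scale; only then press the long key fully down and let it come up. Leave the set pointer, the round key, the vial and the things standing around as they are.

Things in the scene. Friction and masses are not known exactly. Their poses are not given: they have to be found in the camera images.
- photometer: bench filter photometer, white housing with a grey sample module at its back right, 75 mm high, fixed on the bench; origin on the bench (housing x -105..+90 mm, y -150..+160 mm about it); its -x side is the front and faces the robot, turned by at most 0.25 rad, +y is its left, z up. Dial at the left of the top, well with cover at the right rear, two keys at the right front
- dial_centre (a point): on the dial's upright axis, at its rim's top, 95 mm above the bench. The dial is a black wheel, 111 mm across, 18 mm high: rim 4.5 mm thick, hub of radius 10 mm, three radial spokes 8 mm wide at 120 degrees, 1 mm lower than the rim. The three pockets between them are open above, floor 15 mm below the rim's top, radius 10..51 mm: a fingertip fits in and pushes a spoke's flank
- dial_index (a point): outer end of the white index line, on top of the dial's rim, 55 mm from its axis; the line runs along one of the three spokes
- dial (a joint): turn of the dial in rad, growing clockwise seen from above, range 0..4.71; at value q the index line points at angle (2.356 - q) from the photometer's +x axis, counted anticlockwise from above. Stiff enough to stay where it is left (about 0.035 N m, some 1 N at a spoke)
- set_pointer (a joint): place of the set pointer on the scale, in rad, in the same sense and with the same zero as dial: the index is under the pointer's nose when the two values are equal. It starts clockwise of the index by 0.8 to 2.5 rad. It would slide if pushed
- pointer_nose (a point): tip of the set pointer's nose: 55 mm from the dial's axis, 5 mm above the dial's rim. The pointer is a small black clip, 10 mm wide and 25 mm high, with a white line and a steel screw on top, that stands on the graduated ring just outside the dial and reaches from 55 to 82 mm from the axis; it marks the wanted scale line
- cover (a joint): angle of the light cover in rad: 0 = shut, flat on the module; 1.60 = open, at its stop, leaning a little back. It grows as the cover opens. It stays open above about 1.4 rad and falls shut by its own weight (in about a second) below about 1.2 rad
- cover_hinge (a point): middle of the cover's hinge, along the photometer's y at the rear of the grey module, 78 mm above the bench. The cover is a shallow white cap, 66 x 66 mm, 15 mm deep; open, it stands upright to 66 mm above the hinge, its outer face looks to the rear (+x) and lies 13 mm behind the hinge. Behind it is free space to push it from, forward (to -x)
- cover_free_edge (a point): middle of the outer edge of the cover opposite to the hinge (the top edge at the rear while it stands open)
- read_key_top (a point): centre of the top of the long key: black, 40 mm (y) x 16 mm (x), 8 mm proud of the housing (top 83 mm above the bench)
- read_key (a joint): travel of the long key in m: 0 = up, 0.004 = fully down; spring, 1.2 N to start and 3.6 N fully down; it comes up by itself
- zero_key_top (a point): centre of the top of the round key (black, 15 mm across, same height), 70 mm to the right (-y) of the long key's centre: not to be pressed
- zero_key (a joint): travel of the round key in m, 0 = up, 0.004 = down
- sample_vial: glass vial with a blue cap, 25 mm across and 65 mm high, standing loose in the well under the cover, its cap 7 mm proud of the module; origin at the centre of its foot
- buffer_bottle: white reagent bottle with a yellow cap, 60 mm across, 118 mm high, standing loose to the right of the photometer; origin at the centre of its foot
- spare_vial: vial with a white cap, 25 mm across, 65 mm high, standing loose to the right of the photometer's front; origin at the centre of its foot
- beaker: clear beaker, 56 mm across, 70 mm high, loose to the left of the photometer; origin at the centre of its foot
- marker: marker pen, 131 mm long, 14 mm thick, lying loose along y in front of the photometer; origin under its middle

How it is judged:
On the way, in this order (a step that is already met when the one before it is completed fails the run):
1. the light cover is shut and the dial's index line stands under the set pointer's nose (value of joint cover below 0.06 rad and horizontal distance between dial_index and pointer_nose below 0.004 m), for 0.3 s.
2. the long key is pressed down with the cover shut and the dial on the pointer (all of step 1 and value of joint read_key above 0.003 m), for 0.1 s.
At the end, for the whole second after the job is handed in: Cover shut (0.06 rad); index line within 4 mm of the pointer's nose seen from above; long key pressed at least 3 mm in that state and up again; round key up; pointer not shifted 3 mm; vial in its well (10 mm); bottle, spare vial, beaker and marker within 25 mm of their places (all of step 1 and value of joint each of read_key, zero_key below 0.001 m and velocity of joint dial between -0.05 and 0.05 rad/s and distance of pointer_nose from where it was at the start of the episode below 0.003 m and distance of sample_vial from where it was at the start of the episode below 0.01 m and distance of each of buffer_bottle, spare_vial, beaker, marker from where it was at the start of the episode below 0.025 m); the robot touches nothing.
It fails at once if the long key is pressed while the cover is open or the dial is off the pointer (value of joint read_key above 0.002 m and (value of joint cover above 0.08 rad or horizontal distance between dial_index and pointer_nose above 0.005 m)).
It fails at once if the round key is pressed, or the set pointer is shifted (more than 3 mm) (value of joint zero_key above 0.002 m or distance of pointer_nose from where it was at the start of the episode above 0.003 m).
It fails at once if the dial or the open cover is gripped or pushed hard (the fingers press on it with over 20 N) (contact force between the fingers and dial above 20 N or (value of joint cover above 0.15 rad and contact force between the fingers and cover above 20 N)).
It fails at once if the sample vial is lifted or pulled from its well (more than 10 mm) (distance of sample_vial from where it was at the start of the episode above 0.01 m).
It fails at once if the bottle, spare vial, beaker or marker is moved (more than 25 mm), lifted or tipped (distance of any of buffer_bottle, spare_vial, beaker, marker from where it was at the start of the episode above 0.025 m or angle between any of buffer_bottle, spare_vial, beaker's own z axis and vertical above 0.35 rad).
It also fails if it takes over 45 s, if anything falls off the work surface, if the arm or the gripper's body presses on something with over 40 N, if the wrist force passes 120 N, or if a joint passes its speed limit or range.

## Robot

A 6-joint arm with a two-finger parallel gripper is mounted at the origin on a cart in front of the work surface, level with it; the furniture and walls round the work are solid. World frame = base frame: x ahead of the robot, y to its left, z up, the work surface at z = 0. Lengths are in m, angles in rad, forces in N, time in s.
With the tool pointing down it reaches from about 0.275 to 0.85 m from the base axis. Payload 19 kg.
Tool frame: the origin (TCP) lies midway between the tips of the shut fingers; the grasp point (between the pads) lies 19 mm behind it (manip.tcp_to_grasp is the distance from the TCP to the grasp point, in m); z points along the fingers, y is the line along which they close (so a half turn about z gives the same grasp; the last joint's range is limited). The gripper opens to 85 mm and grips with 20 to 120 N. Pads are 22 mm wide; open, the fingers measure 114 mm over their backs; the gripper's body (76 mm by 85 mm) begins 54 mm behind the grasp point. The pads swing forward as they close: fully open they stand 13 mm farther back than shut.
Start: joints at [1.187, 0.15, 1.437, -0, 1.554, -0.134], TCP at [0.142, 0.557, 0.231] pointing down, gripper open.
Joint ranges: [-2.8, 2.8], [-0.68, 2.1], [0.12, 2.68], [-1.39, 4.53], [0.16, 2.79], [-2.81, 2.81]. Speed limits (rad/s): [1.89, 1.89, 2.22, 3.01, 3.01, 3.01].

## Interface

Orientations are given as a rotation vector (axis times angle).
In Python, from plant import manip, viewer gives the robot as it stands.
- The arm moves only by the tool servo_tool, never from a script. Its argument "motion" is a list of rows, each a list of 7 numbers: the finger opening in cm, from 0 to 8.54, then the shift along the tool's x, y, z in cm, then the turn, a rotation vector about the tool's x, y, z in degrees. A call has 1 to 5 rows; each row is the pose to reach, as a shift and turn from the pose commanded when the call began, along the tool's axes at that moment; what a row does not reach only later rows make up. A row lasts 1/10 s, in which the tool goes at most 50 mm and 8.59 degrees, less where a joint would pass 70% of its speed; a pose out of reach is approached as far as the arm can. A call with a gripper value outside its range is refused whole. The fingers move at their own pace and stop on an object; "force" is the grip in N (left out, the last holds). Time passes only in rows, so rows that repeat a pose let the fingers close. It gives the time, the measured TCP pose, the force, the opening and the grip force at its end, in the units of the state.
- manip.state(): the state, without advancing time (a new reading comes with each control period).
- viewer.snapshot(name): name is "scene" or "top"; returns the picture (480x640x3 uint8, red, green, blue); there is no depth.
- viewer.get_calibration(name): a dict with "fx", "fy", "cx", "cy" (pixels), "dist" ([k1, k2, p1, p2, k3] as OpenCV has them; the pictures are not rectified), "view" (4x4, takes a point from world to camera coordinates). Camera axes: x right, y up, looking along -z (the intrinsics and any distortion apply to the point x, -y, -z); pixel columns grow to the right and rows downward; lengths in m; the calibration is good to about 2 mm. A picture is of the moment at which its call begins. get_calibration takes no time and is no camera call.
- manip.job_done(): hands the job in; it is judged then, once.
The state is a dict: "t": time; "joint_pos": joint angles; "qvel": joint speeds; "effort": joint torques, N m; "tool_pos": TCP position; "orientation": TCP orientation; "contact_force": force on the tool from outside, world axes, zero at the start; "torque": the same for the moment, N m; "width": finger opening in m; "gripper_force": force on a finger pad.
Only numpy, scipy, OpenCV 4.12 (cv2) and the standard library are available. Lean on these libraries where they do the work, as an engineer would, in place of code of your own. Each camera call takes 0.05 s, during which the arm holds its last target. There are 200 camera calls.

## Working session

There is one attempt and no reset: what is moved stays moved. The work goes in short steps, Python scripts to look and compute and a tool call to move; the robot and the scene stay as the last step left them, time stands still between calls to the robot, and variables do not carry over. Pictures are saved under pics/ and viewed, at most 10 in all, crops included, and the job is handed in when it is done.

Besides the shell and the picture viewer there is one more tool, called after ">>>" as name(argument=value, ...) on one line, values as JSON. servo_tool: Moves the arm, as the interface text tells. Its arguments: {"type":"object","properties":{"motion":{"type":"array","items":{"type":"array","items":{"type":"number"}}},"force":{"type":"number"}},"required":["motion"]}

```bash
mkdir -p pics
cat > h.py <<'E'
import numpy as np, cv2
from plant import manip, viewer
def cal(n):
    c=viewer.get_calibration(n); K=np.array([[c["fx"],0,c["cx"]],[0,c["fy"],c["cy"]],[0,0,1.]])
    return K,np.array(c["dist"],float),np.array(c["view"],float)
F=np.diag([1,-1,-1.])
def ray(n,uv):
    K,d,V=cal(n); p=cv2.undistortPoints(np.array([[uv]],float),K,d)[0,0]
    R=V[:3,:3]; o=-R.T@V[:3,3]; return o,R.T@(F@np.array([p[0],p[1],1.]))
def onz(n,uv,z):
    o,d=ray(n,uv); return o+d*(z-o[2])/d[2]
def proj(n,P):
    K,d,V=cal(n); P=np.atleast_2d(P); C=(P@V[:3,:3].T+V[:3,3])@F
    return cv2.projectPoints(C,np.zeros(3),np.zeros(3),K,d)[0][:,0]
def snap(n,f):
    im=viewer.snapshot(n); cv2.imwrite(f'pics/{f}.png',im[:,:,::-1]); return im
E
python3 - <<'E'
from h import *
for n in("scene","top"):
    snap(n,n+"0"); K,d,V=cal(n); print(n,K[0,0],-V[:3,:3].T@V[:3,3],V[2,:3])
s=manip.state();print(s["t"],s["tool_pos"],s["orientation"],s["width"])
E
```

```text
scene 487.4945969301761 [ 0.19058133 -0.39398208  0.66204315] [-0.40967243 -0.62015833  0.66900833]
top 485.2268919741309 [0.38837292 0.13328961 0.97761827] [-0.17295101  0.02046885  0.98471771]
0.1 [0.14208898 0.5569241  0.23076057] [-3.91337146e-01 -3.11685142e+00  1.69798788e-03] 0.08517235831179952
```

View pics/top0.png

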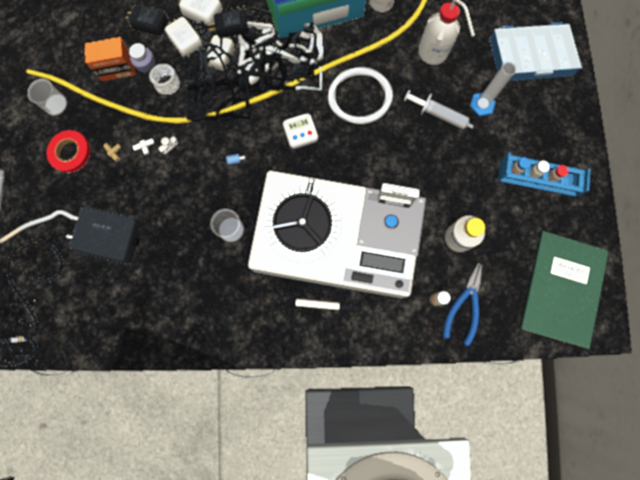

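View pics/scene0.png

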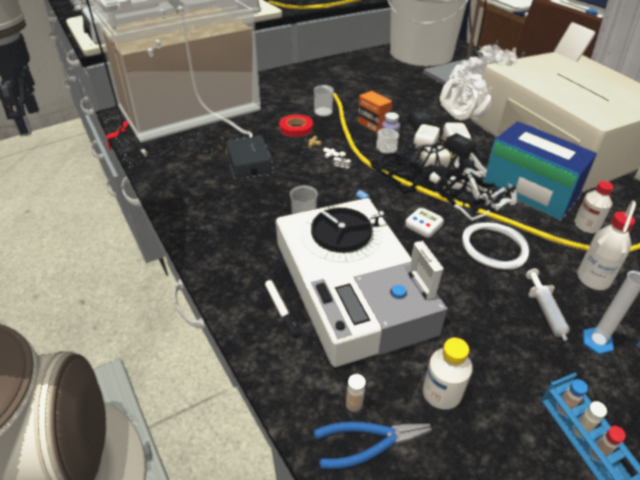

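The top view shows the housing with corners near (268,172), (425,192), (410,297) and (250,268). The dial is at (302,222) with its index line pointing left to (275,226). The pointer is at (310,186), the open cover at (400,192), the long key at (362,277) and the round key at (399,284). The scene view shows the cover standing open at (427,268) and the gripper out of the way.

Run:
```python
from h import *
im=cv2.imread('pics/top0.png')
c=cv2.resize(im[160:310,240:440],None,fx=4,fy=4,interpolation=cv2.INTER_CUBIC); cv2.imwrite('pics/c0.png',c)
g=im.max(2)
m=(g<75).astype(np.uint8); m[:185]=0;m[260:]=0;m[:,:268]=0;m[:,340:]=0
n,l,st,ce=cv2.connectedComponentsWithStats(m); 
pts=np.argwhere(m)[:,::-1]; 
hull=cv2.convexHull(pts.astype(np.int32)); print('dark',st[1:].tolist())
e=cv2.fitEllipse(hull); print(e); C=onz("top",e[0],.095); print("dial centre",C)
# white housing
w=((g>150)).astype(np.uint8); w[:165]=0; w[305:]=0;w[:,:240]=0;w[:,440:]=0
w=cv2.morphologyEx(w,cv2.MORPH_OPEN,np.ones((3,3)))
n,l,st,ce=cv2.connectedComponentsWithStats(w)
k=1+st[1:,4].argmax(); print(st[k])
for a,b in [((268,172),(360,183)),((250,268),(410,297)),((268,172),(250,268)),((425,192),(410,297))]:
    A,B=onz("top",a,.075),onz("top",b,.075); print(A,B,np.degrees(np.arctan2(*(B-A)[[1,0]])))
```

```text
dark [[274, 194, 57, 57, 2368]]
((301.98974609375, 222.07254028320312), (56.41638946533203, 56.79905319213867), 60.00521469116211)
dial centre [0.57332083 0.15592916 0.095     ]
[  248   171   177   126 12718]
[0.67812686 0.22064184 0.075     ] [0.65219431 0.04310692 0.075     ] -98.31043000137866
[0.49210618 0.25516805 0.075     ] [ 0.43065835 -0.04194757  0.075     ] -101.68486268284047
[0.67812686 0.22064184 0.075     ] [0.49210618 0.25516805 0.075     ] 169.4853154276179
[ 0.63189986 -0.08259451  0.075     ] [ 0.43065835 -0.04194757  0.075     ] 168.58097791795024
```

View pics/c0.png

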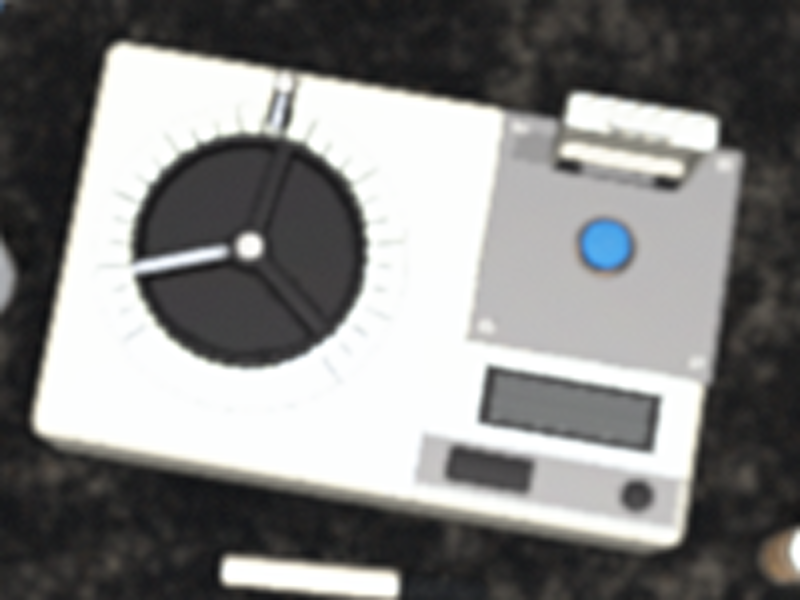

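The crop shows the index tip at (274,227), the pointer nose at about (309,193), the long key at (362.5,277) and the round key at (399,283.5). The top edge of the cover runs from (382,184) to (419.5,189.5). One free spoke points lower right, and I'll push that one because it stays clear of the pointer.

```bash
cat >> h.py <<'E'
from scipy.spatial.transform import Rotation as Ro
def rel(P,yaw=None):
    """shift (cm) and turn(deg) in tool axes to reach world P"""
    s=manip.state(); R=Ro.from_rotvec(s["orientation"]); 
    return R.inv().apply(np.array(P)-s["tool_pos"])*100
E
python3 - <<'E'
from h import *
f=lambda u,v:(240+u/4-.375,160+v/4-.375)
T=lambda u,v,z:onz("top",f(u,v),z)
C=onz("top",(302,222.07),.095); H=T(250,246,.096); print("C",C,H)
I=T(136,268,.095); N=T(277,131,.1); N2=T(286,85,.1)
ang=lambda p:np.degrees(np.arctan2(*(p-C)[[1,0]]))
for n,p in dict(I=I,N=N,N2=N2,S2=T(285,150,.094),S3=T(318,328,.094)).items(): print(n,p,np.linalg.norm((p-C)[:2]),ang(p))
K=T(490,468,.083);Z=T(637,494,.083);print("K",K,"Z",Z,np.degrees(np.arctan2(*(Z-K)[[1,0]])),np.linalg.norm(Z-K))
for uv in((570,95),(718,118),(562,128),(714,150)): print("cov",T(*uv,.144))
s=manip.state(); print(Ro.from_rotvec(s["orientation"]).as_matrix().round(3))
# scene view check: cover top
print(T(606,245,.082))
for n,P in dict(K=K,C=C).items(): print(n,proj("scene",P))
E
```

```text
C [0.57332522 0.15591005 0.095     ] [0.57490084 0.15562175 0.096     ]
I [0.56589666 0.20864394 0.095     ] 0.05325455384640395 98.01842406788082
N [0.628651   0.14198405 0.1       ] 0.05705151679071656 -14.128363060393593
N2 [0.65088581 0.13733093 0.1       ] 0.07975480278375918 -13.470989120430378
S2 [0.62099263 0.13846933 0.094     ] 0.0507578579360683 -20.096736767363023
S3 [0.53596705 0.12498101 0.094     ] 0.04849988079881701 -140.37846121618824
K [0.47032005 0.0468835  0.083     ] Z [ 0.45647858 -0.02094474  0.083     ] -101.53378891560301 0.06922612550547778
cov [0.6305995  0.01035551 0.144     ]
cov [ 0.61878474 -0.05578835  0.144     ]
cov [0.61541379 0.01468111 0.144     ]
cov [ 0.60404504 -0.053046    0.144     ]
[[-0.969  0.247 -0.   ]
 [ 0.247  0.969 -0.001]
 [ 0.    -0.001 -1.   ]]
[ 0.57467594 -0.01238531  0.082     ]
K [[324.19053374 290.8937071 ]]
C [[341.10979992 225.61146156]]
```

>>> servo_tool(motion=[[0, -4, -2.7, 0, 0, 0, 0], [0, -8, -5.4, 0, 0, 0, 0], [0, -12, -8.1, 0, 0, 0, 0], [0, -16, -10.8, 0, 0, 0, 0], [0, -20, -13.5, 0, 0, 0, 0]], force=20)

```text
t: 0.6
tool_pos: [0.3033, 0.3752, 0.2311]
orientation: [-0.391, -3.117, 0.0]
contact_force: [1.0, 0.3, -0.3]
width: 0.0125
gripper_force: 0.0
```

>>> servo_tool(motion=[[0, -4, -2.7, 0, 0, 0, 0], [0, -8, -5.4, 0, 0, 0, 0], [0, -12, -8.1, 0, 0, 0, 0], [0, -16, -10.8, 0, 0, 0, 0], [0, -20, -13.5, 0, 0, 0, 0]])

```text
t: 1.1
tool_pos: [0.4639, 0.1948, 0.2312]
orientation: [-0.392, -3.117, 0.0]
contact_force: [0.4, 1.7, 1.1]
width: -0.0003
gripper_force: 0.0
```

>>> servo_tool(motion=[[0, -4, -2.7, 0, 0, 0, 0], [0, -8, -5.4, 0, 0, 0, 0], [0, -12, -8.1, 0, 0, 0, 0], [0, -16, -10.8, 0, 0, 0, 0], [0, -20, -13.5, 0, 0, 0, 0]])

```text
t: 1.6
tool_pos: [0.6243, 0.0146, 0.231]
orientation: [-0.392, -3.117, 0.0]
contact_force: [0.9, 0.4, 0.1]
width: -0.0001
gripper_force: 0.0
```

Run:
```python
from h import *
s=manip.state();print(s["t"],s["tool_pos"],s["joint_pos"],s["width"],s["contact_force"])
print(rel([.664,-.031,.13]))
```

```text
1.6 [0.62434469 0.01456921 0.23098019] [-9.99362064e-02  2.54430260e-01  1.31404004e+00 -3.92158084e-05
  1.57357818e+00 -1.42070305e+00] -0.00011217462299481997 [0.90210435 0.36606087 0.12691244]
[-4.9742455  -3.4329428  10.09617415]
```

>>> servo_tool(motion=[[0, -4, -2.7, 0, 0, 0, 0], [0, -5.5, -3.4, 0, 0, 0, 0], [0, -5.5, -3.4, 4, 0, 0, 0], [0, -5.5, -3.4, 8, 0, 0, 0], [0, -5.5, -3.4, 10, 0, 0, 0]])

```text
t: 2.1
tool_pos: [0.6669, -0.0302, 0.127]
orientation: [-0.391, -3.112, -0.0]
contact_force: [0.4, 0.3, -0.2]
width: 0.0002
gripper_force: 0.0
```

Run:
```python
from h import *
im=snap("scene","s1"); cv2.imwrite("pics/s1c.png",cv2.resize(im[150:400,250:500,::-1],None,fx=2.4,fy=2.4))
```

```text
(no output)
```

View pics/s1c.png

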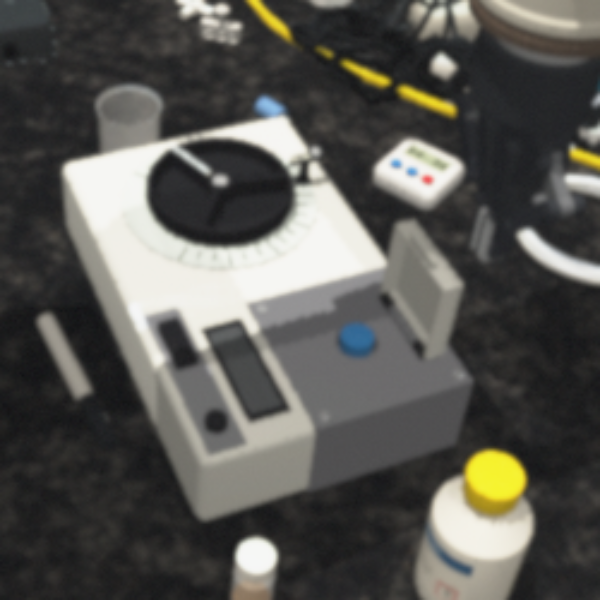

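The shut fingertip stands behind the open cover, in free space. Next I push it forward.

>>> servo_tool(motion=[[0, 0.8, 0, 0, 0, 0, 0], [0, 1.6, 0, 0, 0, 0, 0], [0, 2.2, 0, 0, 0, 0, 0], [0, 2.8, 0, 0, 0, 0, 0], [0, 3.4, 0, 0, 0, 0, 0]])

```text
t: 2.65
tool_pos: [0.635, -0.0216, 0.1322]
orientation: [0.391, 3.116, -0.0]
contact_force: [-0.1, 0.6, 0.5]
width: -0.0001
gripper_force: 0.1
```

>>> servo_tool(motion=[[0, 0.7, 0, 0, 0, 0, 0], [0, 1.4, 0, 0, 0, 0, 0], [0, 2.1, 0, 0, 0, 0, 0], [0, 2.8, 0, 0, 0, 0, 0], [0, 3.5, 0, 0, 0, 0, 0]])

```text
t: 3.15
tool_pos: [0.6008, -0.013, 0.1313]
orientation: [-0.391, -3.117, 0.0]
contact_force: [0.4, -0.8, -0.1]
width: 0.0
gripper_force: 0.0
```

Run:
```python
from h import *
im=snap("scene","s2"); cv2.imwrite("pics/s2c.png",cv2.resize(im[200:350,350:500,::-1],None,fx=2.4,fy=2.4))
s=manip.state();print(s["t"],s["tool_pos"])
```

```text
3.2 [ 0.60011623 -0.012718    0.13133796]
```

View pics/s2c.png

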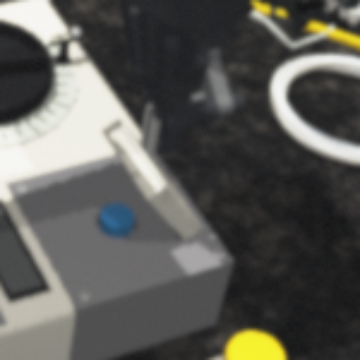

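The cover is tilting forward at (140,160) in the crop. I'll push a little further, then rise clear of it.

>>> servo_tool(motion=[[0, 0.7, 0, 0, 0, 0, 0], [0, 1.4, 0, 0, 0, 0, 0], [0, 2.1, 0, 0, 0, 0, 0], [0, 2.1, 0, 0, 0, 0, 0], [0, 2.1, 0, -3, 0, 0, 0]])

```text
t: 3.7
tool_pos: [0.5795, -0.0077, 0.1584]
orientation: [-0.391, -3.112, -0.0]
contact_force: [0.7, 0.4, 1.4]
width: 0.0001
gripper_force: 0.0
```

Run:
```python
from h import *
s=manip.state();R=Ro.from_rotvec(s["orientation"]);print(s["t"],s["tool_pos"],s["joint_pos"])
C=np.array([.574,.1558])
# pushing spoke S3 at -140.3 deg; fingertip centre angle 45deg CCW of it, r=.030
for a in(-95,-90,-80):
    P=C+.031*np.array([np.cos(np.radians(a)),np.sin(np.radians(a))]); print(a,P,rel([*P,.13]))
```

```text
3.7 [ 0.57947116 -0.00771802  0.15836783] [-1.46169331e-01  1.98131672e-01  1.53020788e+00 -1.13230330e-04
  1.41890761e+00 -1.46713603e+00]
-95 [0.57129817 0.12491796] [ 4.05502101 12.65180743  2.8507775 ]
-90 [0.574  0.1248] [ 3.79031293 12.70717177  2.84925324]
-80 [0.57938309 0.12527096] [ 3.28036484 12.88588668  2.84626664]
```

>>> servo_tool(motion=[[0, 1, 4, 0, 0, 0, -4], [0, 2, 8, 0, 0, 0, -8], [0, 3, 12, 0, 0, 0, -12], [0, 3.4, 12.75, 1.5, 0, 0, -12], [0, 3.4, 12.75, 3, 0, 0, -12]])

```text
t: 4.2
tool_pos: [0.5795, 0.1253, 0.1307]
orientation: [0.061, 3.141, -0.0]
contact_force: [0.8, 0.4, -0.2]
width: -0.0003
gripper_force: 0.0
```

Run:
```python
from h import *
im=snap("top","t2");snap("scene","s3")
im2=cv2.imread("pics/s3.png")
a=cv2.resize(im[160:310,240:440,::-1],None,fx=3,fy=3);b=cv2.resize(im2[170:320,290:490],None,fx=3,fy=3)
cv2.imwrite("pics/m3.png",cv2.resize(np.hstack([a,b])[:, :1200],(800,300)))
s=manip.state();print(s["t"],s["tool_pos"],s["joint_pos"])
C=[.574,.1558,.0845];c=rel(C);print(c)
for th in(8,16,24,32,40):
    R=Ro.from_euler("z",th,degrees=True); print(th,(c-R.apply(c))[:2].round(2))
```

```text
4.3 [0.57863641 0.12327343 0.12862087] [ 7.99607534e-02  2.41324384e-01  1.53982637e+00 -4.41511978e-04
  1.36428653e+00 -1.44980260e+00]
[0.57977633 3.2348926  4.41141439]
8 [ 0.46 -0.05]
16 [ 0.91 -0.03]
24 [1.37 0.04]
32 [1.8  0.18]
40 [2.21 0.38]
```

View pics/m3.png

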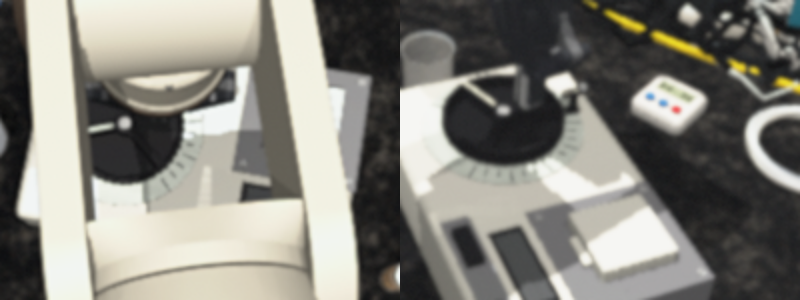

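The cover lies shut at about (620,235) in the right half of the picture, and the fingertip hovers over the right-hand pocket. I descend and start turning.

>>> servo_tool(motion=[[0, 0, 0, 1.5, 0, 0, 0], [0, 0, 0, 3, 0, 0, 0], [0, 0, 0, 3.8, 0, 0, 0], [0, 0, 0, 4.3, 0, 0, 0], [0, 0, 0, 4.3, 0, 0, 0]])

```text
t: 4.8
tool_pos: [0.5795, 0.1237, 0.0876]
orientation: [-0.064, -3.14, 0.0]
contact_force: [-0.3, -0.1, 0.9]
width: 0.0001
gripper_force: 0.0
```

Run:
```python
from h import *
s=manip.state();print(s["t"],s["tool_pos"],s["contact_force"])
C=[.574,.1558,.0845];c=rel(C);print(c)
for th in(7,14,21,28,35):
    R=Ro.from_euler("z",th,degrees=True); print(th,(c-R.apply(c))[:2].round(2))
```

```text
4.8 [0.57947426 0.12374511 0.08755815] [-0.328847   -0.05421     0.85800214]
[0.67722212 3.18060389 0.30575669]
7 [ 0.39 -0.06]
14 [ 0.79 -0.07]
21 [ 1.18 -0.03]
28 [1.57 0.05]
35 [1.95 0.19]
```

>>> servo_tool(motion=[[0, 0.39, -0.05, 0, 0, 0, 7], [0, 0.79, -0.06, 0, 0, 0, 14], [0, 1.18, -0.02, 0, 0, 0, 21], [0, 1.57, 0.06, 0, 0, 0, 28], [0, 1.95, 0.2, 0, 0, 0, 35]])

```text
t: 5.3
tool_pos: [0.5605, 0.1267, 0.089]
orientation: [1.012, 2.973, 0.0]
contact_force: [1.6, -1.2, -1.3]
width: 0.0003
gripper_force: 1.0
```

```bash
cat > st.py <<'E'
from h import *
im=snap("top","t");snap("scene","s")
s=manip.state();print(s["t"],s["tool_pos"],s["contact_force"])
C=np.array([.574,.1558,.0845]);d=s["tool_pos"]-C;print("r",np.hypot(*d[:2]),"ang",np.degrees(np.arctan2(d[1],d[0])));c=rel(C);print(c)
for th in(7,14,21,28,35):
    R=Ro.from_euler("z",th,degrees=True); print(th,(c-R.apply(c))[:2].round(2))
# index line: ring sampling on rim in both views
for n,im in(("top",im),("scene",cv2.imread("pics/s.png")[:,:,::-1])):
    A=np.arange(-60,130,1.); best=[]
    for a in A:
        u=np.array([np.cos(np.radians(a)),np.sin(np.radians(a)),0])
        px=proj(n,np.array([[.574,.1558,.095]])+np.outer(np.linspace(.02,.05,16),u)).astype(np.float32)
        best.append(np.median(cv2.remap(im.min(2),px[None,:,0],px[None,:,1],cv2.INTER_LINEAR)))
    best=np.array(best); k=np.where(best>best.max()*.7)[0]; print(n,best.max(),A[k])
E
python3 st.py
```

```text
5.4 [0.56036488 0.1268827  0.08895523] [ 0.6574333  -0.74754505  0.62196001]
r 0.031970719538161226 ang -115.24487335237392
[0.67565101 3.12470642 0.4466149 ]
7 [ 0.39 -0.06]
14 [ 0.78 -0.07]
21 [ 1.16 -0.03]
28 [1.55 0.05]
35 [1.91 0.18]
top 211.0 [-60. -59. -58. -57. -56. -55. -54. -53. -52. -51. -50. -49. -48. -47.
 -46. -45. -44. -43. -42. -41. -40. -39. -38. -37. -36. -35. -34. -33.
 -32. -31. -30. -29. -28. -27. -26. -25. -24. -23. -22. -21. -20. -19.
 -18. -17. -16. -15. -14. -13. -12. -11. -10.  -9.  -8.  -7.  -6.  -5.
  -4.  -3.  -2.  -1.   0.   1.   2.   3.   4.   5.   6.   7.   8.   9.
  10.  11.  12.  13.  14.  15.  16.  17.  18.  19.  20.  21.  22.  23.
  24.  25.  26.  27.  28.  29.  30.  31.  32.  33.  34.  35.  36.  37.
  38.  39.  40.  41.  42.  43.  44.  45.  46.  47.  48.  49.  50.  51.
  52.  53.  54.  55.  56.  57.  58.  59.  60.  61.  62.  63.  64.]
scene 176.0 [44. 45. 46. 47. 48. 49. 50. 51. 52. 53. 54. 55. 56. 57. 58. 59. 60. 89.
 90. 91. 92. 93. 94. 95. 96. 97. 98.]
```

>>> servo_tool(motion=[[0, 0.39, -0.06, 0.1, 0, 0, 7], [0, 0.78, -0.07, 0.2, 0, 0, 14], [0, 1.16, -0.03, 0.2, 0, 0, 21], [0, 1.55, 0.05, 0.2, 0, 0, 28], [0, 1.91, 0.18, 0.2, 0, 0, 35]])

```text
t: 5.9
tool_pos: [0.5464, 0.1396, 0.0868]
orientation: [1.854, 2.535, -0.0]
contact_force: [-1.4, -2.4, 0.9]
width: -0.0001
gripper_force: 1.2
```

```bash
python3 st.py
python3 - <<'E'
import cv2,numpy as np
a=cv2.imread("pics/t.png")[160:310,240:440];b=cv2.imread("pics/s.png")[170:320,290:490]
cv2.imwrite("pics/m4.png",cv2.resize(np.hstack([a,b]),(800,300),interpolation=cv2.INTER_CUBIC))
E
```

```text
6.0 [0.5463     0.13994289 0.0866923 ] [-0.18593724 -0.92809633  0.55573483]
r 0.03191767304148559 ang -150.21063499133
[0.66485473 3.12167687 0.22032277]
7 [ 0.39 -0.06]
14 [ 0.77 -0.07]
21 [ 1.16 -0.03]
28 [1.54 0.05]
35 [1.91 0.18]
top 230.0 [-60. -59. -58. -57. -56. -55. -54. -53. -52. -51. -50. -49. -48. -47.
 -46. -45. -44. -43. -42. -41. -40. -39. -38. -37. -36. -35. -34. -33.
 -32. -31. -30. -29. -28. -27. -26. -25. -24. -23. -22. -21. -20. -19.
 -18. -17. -16. -15. -14. -13. -12. -11. -10.  -9.  -8.  -7.  -6.  -5.
  -4.  -3.  -2.  -1.   0.   1.   2.   3.   4.   5.   6.   7.   8.   9.
  10.  11.  12.  13.  14.  15.  16.  17.  18.  19.  20.  21.  22.  23.
  24.  25.  26.  27.  28.  29.  30.  31.  32.  33.  34.  35.  36.  37.
  38.  39.  40.  41.  42.  43.  44.  45.  46.  47.  48.  49.  50.  51.
  52.  53.  54.  55.  56.  57.  58.  59.  60.  61.  62.  63.  64.  65.
  66.  67.  68.  69.  70.  71.  72.  73.  74.  75.  76.  77.  78.  79.
  80.  81.  82.  83.  84.  85.  86.  87.  88.  89.  90.  91.  92.  93.
  94.  95.  96.  97.  98.  99. 100. 101. 102. 103. 104. 105. 106. 107.
 10
[... 314 characters left out ...]
 -8.  -7.  -6.  -5.
  -4.  -3.  -2.  -1.   0.   1.   2.   3.   4.   5.   6.   7.   8.   9.
  10.  11.  12.  13.  14.  15.  16.  17.  18.  19.  20.  21.  22.  23.
  24.  25.  26.  27.  28.  29.  30.  31.  32.  33.  34.  35.  36.  37.
  38.  39.  40.  41.  42.  43.  44.  45.  46.  47.  48.  49.  50.  51.
  52.  53.  54.  55.  56.  57.  58.  59.  60.  61.  62.  63.  64.  65.
  66.  67.  68.  69.  70.  71.  72.  73.  74.  75.  76.  77.  78.  79.
  80.  81.  82.  83.  84.  85.  86.  87.  88.  89.  90.  91.  92.  93.
  94.  95.  96.  97.  98.  99. 100. 101. 102. 103. 104. 105. 106. 107.
 108. 109. 110. 111. 112. 113. 114. 115. 116. 117. 118. 119. 120. 121.
 122. 123. 124. 125. 126. 127. 128. 129.]
```

View pics/m4.png

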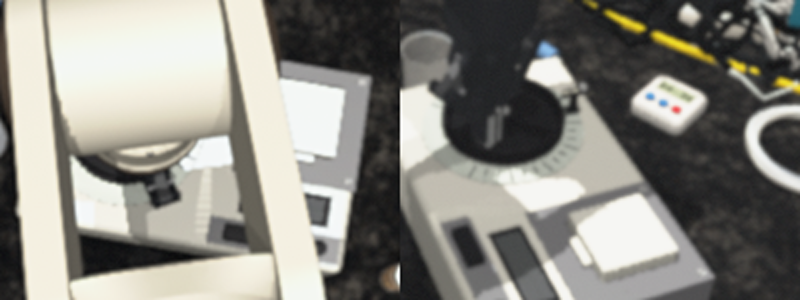

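The index is hidden behind the gripper here, with the finger in the front pocket pushing the spoke. By my estimate there are about 72° left, so I'll turn 60° more and look again.

>>> servo_tool(motion=[[0, 0.39, -0.06, 0, 0, 0, 7], [0, 0.78, -0.07, 0, 0, 0, 14], [0, 1.16, -0.03, 0, 0, 0, 21], [0, 1.55, 0.05, 0, 0, 0, 28], [0, 1.91, 0.18, 0, 0, 0, 35]])

```text
t: 6.5
tool_pos: [0.542, 0.1585, 0.0864]
orientation: [-2.528, -1.864, 0.001]
contact_force: [-2.7, -1.8, 1.3]
width: 0.0004
gripper_force: 1.3
```

>>> servo_tool(motion=[[0, 0.28, -0.05, 0, 0, 0, 5], [0, 0.56, -0.07, 0, 0, 0, 10], [0, 0.84, -0.07, 0, 0, 0, 15], [0, 1.11, -0.04, 0, 0, 0, 20], [0, 1.38, 0.0, 0, 0, 0, 25]])

```text
t: 7.0
tool_pos: [0.5461, 0.1718, 0.0863]
orientation: [-2.871, -1.275, 0.001]
contact_force: [-2.5, 0.0, -0.1]
width: -0.0002
gripper_force: 1.2
```

```bash
sed -i 's/A\[k\])/len(k), A[k][:25])/' st.py; python3 st.py
python3 - <<'E'
import cv2,numpy as np
b=cv2.imread("pics/s.png")[190:265,300:400]
cv2.imwrite("pics/m5.png",cv2.resize(b,(800,600),interpolation=cv2.INTER_CUBIC))
E
```

```text
7.1 [0.54633067 0.17186443 0.08633227] [-0.56214124  0.36573138 -0.0955989 ]
r 0.03199465174913583 ang 149.8611364861135
[0.66125072 3.13041958 0.18267561]
7 [ 0.39 -0.06]
14 [ 0.78 -0.07]
21 [ 1.17 -0.03]
28 [1.55 0.06]
35 [1.92 0.19]
top 224.5 170 [-60. -59. -58. -57. -56. -55. -54. -53. -52. -51. -50. -49. -48. -47.
 -46. -45. -44. -43. -42. -41. -40. -39. -38. -37. -36.]
scene 121.0 13 [ 1.  2.  3.  4.  5.  6.  7.  8.  9. 10. 11. 12. 13.]
```

View pics/m5.png

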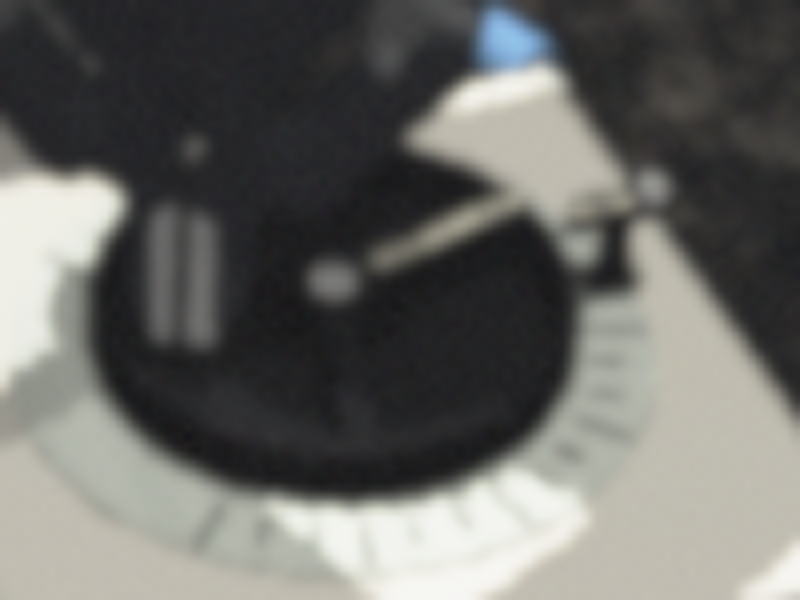

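The white index line is clearly visible, from the hub at (333,280) to (520,195) in the crop, at about 7° in world. The pointer is at about −14°, so I'll turn 17° more and then measure precisely.

>>> servo_tool(motion=[[0, 0.28, -0.05, 0, 0, 0, 5], [0, 0.56, -0.07, 0, 0, 0, 10], [0, 0.84, -0.07, 0, 0, 0, 15], [0, 0.95, -0.06, 0, 0, 0, 17], [0, 0.95, -0.06, 0, 0, 0, 17]])

```text
t: 7.6
tool_pos: [0.5522, 0.1792, 0.0863]
orientation: [-3.027, -0.84, 0.0]
contact_force: [-1.2, 0.4, -0.5]
width: -0.0
gripper_force: 0.5
```

```bash
python3 st.py
python3 - <<'E'
import cv2,numpy as np
b=cv2.imread("pics/s.png")[190:265,300:400]
cv2.imwrite("pics/m6.png",cv2.resize(b,(800,600),interpolation=cv2.INTER_CUBIC))
E
```

```text
7.7 [0.55221068 0.17903963 0.08634099] [-0.48007903  1.12997687  0.28888071]
r 0.03185679086852681 ang 133.15523103839115
[0.67190903 3.11398855 0.18454589]
7 [ 0.38 -0.06]
14 [ 0.77 -0.07]
21 [ 1.16 -0.03]
28 [1.54 0.05]
35 [1.91 0.18]
top 215.5 167 [-60. -59. -58. -57. -56. -55. -54. -53. -52. -51. -50. -49. -48. -47.
 -46. -45. -44. -43. -42. -41. -40. -39. -38. -37. -36.]
scene 117.0 14 [-17. -16. -15. -14. -13. -12. -11. -10.  -9.  -8.  -7.  -6.  -5.  -4.]
```

View pics/m6.png

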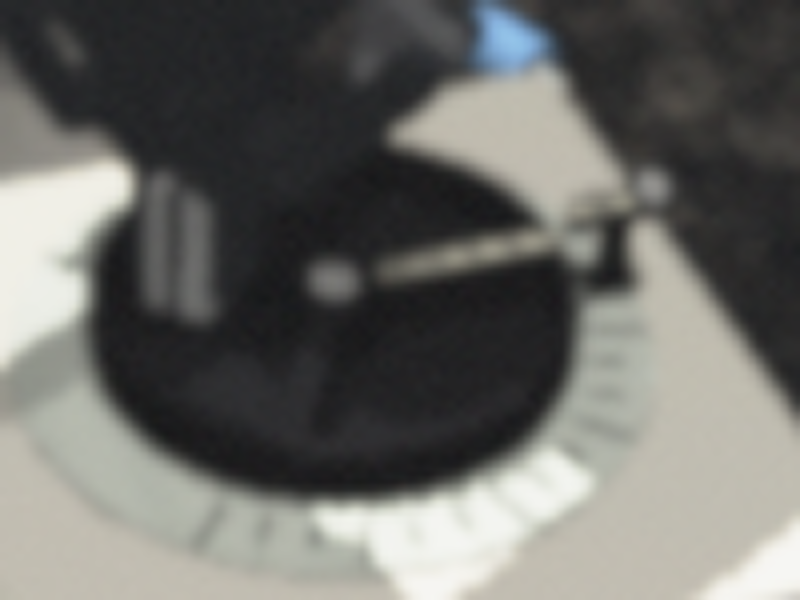

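>>> servo_tool(motion=[[0, 0.09, -0.01, 0, 0, 0, 1.5], [0, 0.17, -0.02, 0, 0, 0, 3], [0, 0.17, -0.02, 0, 0, 0, 3], [0, -0.2, 0, 0, 0, 0, 0], [0, -0.2, 0, -4, 0, 0, 0]])

```text
t: 8.2
tool_pos: [0.5482, 0.1775, 0.1223]
orientation: [-3.028, -0.835, 0.012]
contact_force: [1.1, -1.3, 0.4]
width: -0.0
gripper_force: 0.0
```

>>> servo_tool(motion=[[0, 0, 0, -4, 0, 0, 0], [0, 0, 0, -8, 0, 0, 0], [0, -3.7, 3.3, -8, 0, 0, 0], [0, -7.4, 6.6, -8, 0, 0, 0], [0, -11, 10, -8, 0, 0, 0]])

```text
t: 8.7
tool_pos: [0.5062, 0.0347, 0.2067]
orientation: [3.028, 0.834, 0.002]
contact_force: [0.9, -0.3, 0.6]
width: 0.0001
gripper_force: 0.0
```

>>> servo_tool(motion=[[0, -3.7, 3.3, 0, 0, 0, 0], [0, -7.4, 6.6, 0, 0, 0, 0], [0, -11, 10, 0, 0, 0, 0], [0, -14, 13, 0, 0, 0, 0], [0, -14, 13, 0, 0, 0, 0]])

```text
t: 9.2
tool_pos: [0.4517, -0.1515, 0.2065]
orientation: [3.03, 0.825, -0.0]
contact_force: [0.5, 0.9, 0.0]
width: 0.0002
gripper_force: 0.0
```

Run:
```python
from h import *
s=manip.state();print(s["t"],s["tool_pos"],s["joint_pos"])
a=snap("top","t7");b=snap("scene","s7")
a=cv2.resize(a[180:260,260:345,::-1],(540,508),interpolation=cv2.INTER_CUBIC)
b=cv2.resize(b[190:260,300:390,::-1],(260,202));o=np.zeros((508,800,3),np.uint8);o[:,:540]=a;o[:202,540:]=b
cv2.imwrite("pics/m7.png",o)
```

```text
9.2 [ 0.45167509 -0.15150152  0.20652083] [-4.84590150e-01 -4.74525143e-02  1.69510344e+00 -1.39220829e-03
  1.49291660e+00  5.54766627e-01]
```

View pics/m7.png

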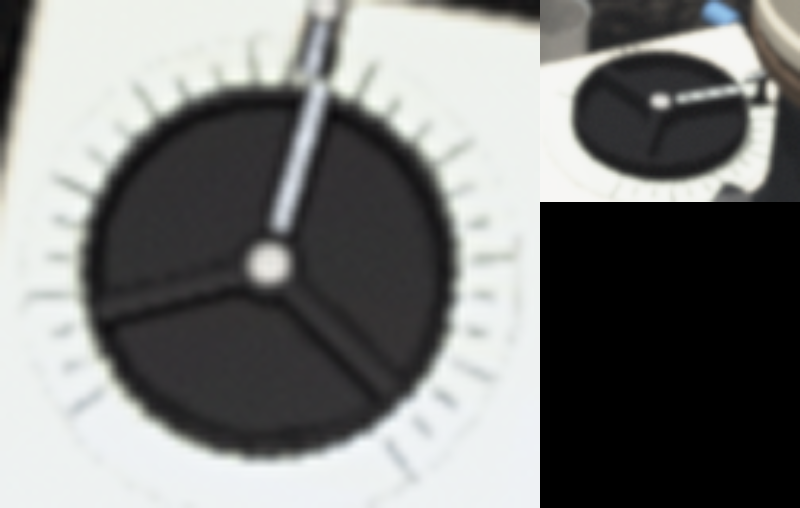

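The index now stands very nearly under the pointer: index end at (318,85), pointer line from (313,75) to (323,15). I'll put numbers on the offset.

Run:
```python
from h import *
g=cv2.imread('pics/t7.png').min(2).astype(float)
C=np.array([.5735,.1558])
def prof(z,r):
    A=np.arange(-28,0,.25); ra=np.radians(A)
    P=np.c_[C[0]+r*np.cos(ra),C[1]+r*np.sin(ra),np.full(len(A),z)]
    px=proj("top",P).astype(np.float32); return A,cv2.remap(g.astype(np.float32),px[None,:,0],px[None,:,1],cv2.INTER_LINEAR)[0]
for r in(.03,.035,.04,.045,.05,.054):
    A,v=prof(.0945,r); w=np.clip(v-v.max()*.5,0,None); print("idx",r,(A*w).sum()/w.sum(),v.max())
for r in(.057,.06,.063,.066,.07,.074):
    A,v=prof(.1,r); k=np.where(v<120)[0]; 
    print("ptr",r,"dark",A[k].min() if len(k) else 0,A[k].max() if len(k) else 0, v[16:96:4].astype(int).tolist())
f=lambda u,v:(260+(u+.5)/6.353-.5,180+(v+.5)/6.35-.5)
h=onz("top",f(269,263),.096);print("hub",h)
for a,z in(((318,85),.095),((313,75),.1),((322,20),.1)):
    p=onz("top",f(*a),z);d=p[:2]-C;print(p,np.hypot(*d),np.degrees(np.arctan2(d[1],d[0])))
```

```text
idx 0.03 -14.914325918326771 199.5625
idx 0.035 -15.26048146767943 193.1875
idx 0.04 -15.419405066435065 205.1914
idx 0.045 -15.612287290039347 201.53125
idx 0.05 -15.745954252576205 198.03906
idx 0.054 -15.765514366957598 192.62305
ptr 0.057 dark 0 0 [217, 210, 206, 194, 184, 178, 164, 170, 172, 171, 170, 165, 165, 169, 167, 161, 154, 147, 156, 175]
ptr 0.06 dark -17.75 -15.0 [235, 237, 235, 229, 197, 161, 121, 92, 96, 117, 150, 168, 172, 162, 147, 144, 144, 155, 172, 196]
ptr 0.063 dark -18.25 -9.25 [235, 236, 235, 218, 193, 145, 100, 71, 76, 116, 155, 190, 173, 150, 123, 120, 140, 166, 193, 213]
ptr 0.066 dark -18.25 -9.0 [233, 234, 231, 227, 194, 156, 105, 73, 66, 104, 149, 171, 169, 137, 121, 119, 157, 188, 213, 223]
ptr 0.07 dark -17.25 -9.75 [235, 235, 236, 234, 226, 192, 149, 103, 87, 103, 142, 165, 155, 129, 110, 132, 166, 204, 221, 230]
ptr 0.074 dark -16.75 -9.75 [236, 237, 237, 236, 228, 204, 164, 124, 94, 104, 133, 154, 141, 118, 116, 150, 192, 220, 230, 234]
hub [0.57515373 0.15599605 0.096     ]
[0.62884391 0.14063106 0.095     ] 0.0573850630152044 -15.327504856324499
[0.63055606 0.1419999  0.1       ] 0.05870125117827333 -13.596955320279166
[0.64730708 0.13901925 0.1       ] 0.07569067752066798 -12.80900134984648
```

The index is about 2–2.6 mm past the nose. That is inside the tolerance, but I want more margin, so I'll nudge it back about 2° from the other flank of a front spoke, away from the pointer.

>>> servo_tool(motion=[[0, 3.5, -3.3, 0, 0, 0, -8], [0, 7, -6.6, 0, 0, 0, -16], [0, 10.5, -9.9, 0, 0, 0, -24], [0, 14, -13.1, 0, 0, 0, -32], [0, 14, -13.1, 0, 0, 0, -40]])

```text
t: 9.8
tool_pos: [0.507, 0.0429, 0.2063]
orientation: [-2.55, -1.833, -0.002]
contact_force: [0.3, -1.7, -0.5]
width: 0.0002
gripper_force: 0.0
```

Run:
```python
from h import *
s=manip.state();y=Ro.from_rotvec(s["orientation"]).apply([0,-1,0]);print(s["t"],s["tool_pos"],"tool -y",np.degrees(np.arctan2(y[1],y[0])))
print(rel([.542,.1547,.13]))
```

```text
9.8 [0.5069579  0.04289257 0.2062778 ] tool -y 161.41220635053497
[11.70469897 -0.24253986  7.6428219 ]
```

Next I turn about −31° more, move 11.7 cm along the tool's x, then lower.

>>> servo_tool(motion=[[0, 4, -0.1, 0, 0, 0, -8], [0, 8, -0.2, 0, 0, 0, -16], [0, 11.7, -0.25, 0, 0, 0, -24], [0, 11.7, -0.25, 4, 0, 0, -31], [0, 11.7, -0.25, 7.6, 0, 0, -31]])

```text
t: 10.3
tool_pos: [0.5426, 0.1508, 0.1294]
orientation: [1.972, 2.444, 0.002]
contact_force: [0.3, 0.1, -0.5]
width: -0.0
gripper_force: 0.0
```

>>> servo_tool(motion=[[0, 0, 0, 0, 0, 0, 0], [0, 0, 0, 1.5, 0, 0, 0], [0, 0, 0, 3, 0, 0, 0], [0, 0, 0, 4.4, 0, 0, 0], [0, 0, 0, 4.4, 0, 0, 0]])

```text
t: 10.8
tool_pos: [0.542, 0.1479, 0.0847]
orientation: [-1.983, -2.435, 0.003]
contact_force: [-0.5, -0.3, 0.2]
width: 0.0001
gripper_force: 0.0
```

Run:
```python
from h import *
s=manip.state();y=Ro.from_rotvec(s["orientation"]).apply([0,-1,0]);print(s["t"],s["tool_pos"],s["contact_force"],"tool -y",np.degrees(np.arctan2(y[1],y[0])))
C=np.array([.574,.1558,.0855]);d=s["tool_pos"]-C;print(np.hypot(*d[:2]),np.degrees(np.arctan2(d[1],d[0])));c=rel(C);print(c)
for th in(-4,-8,-12,-15,-16,-18):
    R=Ro.from_euler("z",th,degrees=True); print(th,(c-R.apply(c))[:2].round(2))
```

```text
10.8 [0.54198771 0.14794689 0.08468006] [-0.53657796 -0.3366009   0.21612927] tool -y -168.33203921693044
0.03296146337751176 -166.21664216107058
[ 0.12168049  3.2937144  -0.08912326]
-4 [-0.23  0.02]
-8 [-0.46  0.05]
-12 [-0.68  0.1 ]
-15 [-0.85  0.14]
-16 [-0.9   0.16]
-18 [-1.01  0.2 ]
```

>>> servo_tool(motion=[[0, -0.06, 0, 0, 0, 0, -1], [0, -0.12, 0, 0, 0, 0, -2], [0, -0.18, 0.01, 0, 0, 0, -3], [0, -0.18, 0.01, 0, 0, 0, -3]])

```text
t: 11.2
tool_pos: [0.5434, 0.1463, 0.0867]
orientation: [1.918, 2.488, 0.001]
contact_force: [-0.6, 0.4, -0.1]
width: -0.0002
gripper_force: 0.4
```

```bash
cat > ix.py <<'E'
from h import *
def ang(f):
    g=cv2.imread(f'pics/{f}.png').min(2).astype(np.float32); o=[]
    for r in(.025,.03,.035,.04):
        A=np.arange(-40,15,.25);ra=np.radians(A)
        px=proj("scene",np.c_[.574+r*np.cos(ra),.1558+r*np.sin(ra),np.full(len(A),.0945)]).astype(np.float32)
        v=cv2.remap(g,px[None,:,0],px[None,:,1],cv2.INTER_LINEAR)[0];w=np.clip(v-.6*v.max(),0,None);o.append((A*w).sum()/w.sum())
    return np.round(o,1),np.mean(o)
snap("scene","now");print("base",ang("s7"),"now",ang("now"))
s=manip.state();C=np.array([.574,.1558,.0855]);d=s["tool_pos"]-C
print(s["t"],s["tool_pos"],s["contact_force"],np.hypot(*d[:2]),np.degrees(np.arctan2(d[1],d[0])))
E
python3 ix.py
```

```text
base (array([-10.3, -11.2, -12.3, -12.6]), np.float64(-11.591924730870547)) now (array([-6.6, -6.4, -7.5, -7.8]), np.float64(-7.078538559967951))
11.25 [0.54333543 0.14628718 0.08667064] [-0.39570138  0.13035059  1.25463271] 0.03210622385498753 -162.76496181751648
```

>>> servo_tool(motion=[[0, 0.3, 0, 0, 0, 0, 0], [0, 0.3, 0, 0, 0, 0, 0], [0, 0.3, 0, -4, 0, 0, 0], [0, 0.3, 0, -8, 0, 0, 0], [0, 0.3, 0, -12, 0, 0, 0]])

```text
t: 11.75
tool_pos: [0.5421, 0.1493, 0.2078]
orientation: [-1.919, -2.487, 0.0]
contact_force: [1.0, 0.7, -0.7]
width: -0.0001
gripper_force: 0.0
```

>>> servo_tool(motion=[[0, -4.5, -2, 0, 0, 0, 0], [0, -9, -4, 0, 0, 0, 0], [0, -13.5, -6, 0, 0, 0, 0], [0, -18, -8, 0, 0, 0, 0], [0, -22.5, -10, 0, 0, 0, 0]])

```text
t: 12.25
tool_pos: [0.5021, -0.0954, 0.2066]
orientation: [1.919, 2.487, 0.0]
contact_force: [1.2, 0.6, 0.5]
width: -0.0002
gripper_force: 0.0
```

>>> servo_tool(motion=[[0, -4.5, -2, 0, 0, 0, 0], [0, -8.5, -2, 0, 0, 0, 0], [0, -8.5, -2, 0, 0, 0, 0]])

```text
t: 12.55
tool_pos: [0.505, -0.1851, 0.2061]
orientation: [1.924, 2.483, -0.001]
contact_force: [0.1, 0.6, -0.3]
width: -0.0001
gripper_force: 0.0
```

```bash
cat > tp.py <<'E'
from h import *
snap("top","t8"); C=np.array([.5735,.1558])
for f in("t7","t8"):
    g=cv2.imread(f'pics/{f}.png').min(2).astype(np.float32)
    def prof(z,r):
        A=np.arange(-28,0,.25); ra=np.radians(A)
        px=proj("top",np.c_[C[0]+r*np.cos(ra),C[1]+r*np.sin(ra),np.full(len(A),z)]).astype(np.float32)
        return A,cv2.remap(g,px[None,:,0],px[None,:,1],cv2.INTER_LINEAR)[0]
    for r in(.04,.045,.05,.053):
        A,v=prof(.0945,r); w=np.clip(v-v.max()*.5,0,None); print(f,"idx",r,round((A*w).sum()/w.sum(),2))
    for r in(.06,.063,.066,.07):
        A,v=prof(.1,r); m=(A>-19.5)&(A<-7.5); w=np.clip(160-v,0,None)*m; print(f,"ptr",r,round((A*w).sum()/w.sum(),2),"peak",A[(A>-16)&(A<-10.5)][v[(A>-16)&(A<-10.5)].argmax()])
s=manip.state();print(s["t"],s["tool_pos"])
E
python3 tp.py
```

```text
t7 idx 0.04 -15.42
t7 idx 0.045 -15.61
t7 idx 0.05 -15.75
t7 idx 0.053 -15.8
t7 ptr 0.06 -15.27 peak -12.0
t7 ptr 0.063 -14.75 peak -13.0
t7 ptr 0.066 -14.75 peak -12.5
t7 ptr 0.07 -13.92 peak -13.25
t8 idx 0.04 -10.68
t8 idx 0.045 -10.67
t8 idx 0.05 -10.84
t8 idx 0.053 -10.91
t8 ptr 0.06 -15.43 peak -11.75
t8 ptr 0.063 -14.76 peak -13.0
t8 ptr 0.066 -14.79 peak -12.5
t8 ptr 0.07 -13.93 peak -13.25
12.6 [ 0.50482389 -0.18295769  0.20599714]
```

The index now sits about 2° short, at −10.9 against a pointer line near −13.2. Both positions are within tolerance. One fine clockwise nudge, checked by the calibrated index reading, should centre it.

>>> servo_tool(motion=[[0, 4.5, 1.7, 0, 0, 0, 8], [0, 9, 3.4, 0, 0, 0, 16], [0, 13.5, 5.1, 0, 0, 0, 24], [0, 18, 6.8, 0, 0, 0, 32], [0, 22, 8.5, 0, 0, 0, 40]])

```text
t: 13.1
tool_pos: [0.5287, 0.0374, 0.2066]
orientation: [2.613, 1.744, 0.001]
contact_force: [0.6, -0.6, 0.3]
width: 0.0001
gripper_force: 0.0
```

>>> servo_tool(motion=[[0, 0, 0, 0, 0, 0, 7], [0, 0, 0, 0, 0, 0, 7]])

```text
t: 13.3
tool_pos: [0.5289, 0.0366, 0.2064]
orientation: [2.71, 1.588, 0.0]
contact_force: [-0.9, -0.0, 0.5]
width: 0.0002
gripper_force: 0.0
```

```bash
sed -i '/^snap/,$d' ix.py
cat > ix2.py <<'E'
from ix import *
snap("scene","now");print("now true",ang("now")[1]-4.1, ang("now")[0])
s=manip.state();C=np.array([.574,.1558,.0855]);d=s["tool_pos"]-C;y=Ro.from_rotvec(s["orientation"]).apply([0,-1,0])
print(s["t"],s["tool_pos"],s["contact_force"],np.hypot(*d[:2]),np.degrees(np.arctan2(d[1],d[0])),"-y",np.degrees(np.arctan2(y[1],y[0])))
c=rel(C)
for th in(2,5,10,15,20,25):
    R=Ro.from_euler("z",th,degrees=True); print(th,(c-R.apply(c))[:2].round(2))
print("ins",rel([.5439,.1667,.13]))
E
python3 ix2.py; python3 -c "
from ix import *
print(ang('s'))"
```

```text
now true -14.967700239877036 [ -4.5  -9.4 -20.5  -9. ]
13.35 [0.52891701 0.03564926 0.20640451] [ 0.03574661 -0.75257739 -0.32193324] 0.1283303419287864 -110.5671054765323 -y 150.94717084927223
2 [-0.06 -0.44]
5 [-0.12 -1.11]
10 [-0.14 -2.23]
15 [-0.06 -3.35]
20 [ 0.12 -4.46]
25 [ 0.39 -5.54]
ins [12.18447    -5.05493955  7.63875904]
(array([-7.5, -8.5, -9.3, -9.7]), np.float64(-8.772008945772491))
```

>>> servo_tool(motion=[[0, 4.2, -1.7, 0, 0, 0, 3], [0, 8.4, -3.4, 0, 0, 0, 3], [0, 12.2, -5.05, 1.5, 0, 0, 3], [0, 12.2, -5.05, 5, 0, 0, 3], [0, 12.2, -5.05, 7.6, 0, 0, 3]])

```text
t: 13.85
tool_pos: [0.5444, 0.1663, 0.1287]
orientation: [-2.748, -1.523, 0.001]
contact_force: [-0.1, -0.4, -0.6]
width: 0.0
gripper_force: 0.0
```

>>> servo_tool(motion=[[0, 0, 0, 0, 0, 0, 0], [0, 0, 0, 1.5, 0, 0, 0], [0, 0, 0, 3, 0, 0, 0], [0, 0, 0, 4.3, 0, 0, 0], [0, 0, 0, 4.3, 0, 0, 0]])

```text
t: 14.35
tool_pos: [0.5442, 0.1653, 0.0855]
orientation: [-2.751, -1.515, 0.004]
contact_force: [-0.8, 0.1, -0.2]
width: 0.0
gripper_force: 0.0
```

```bash
python3 ix2.py
```

```text
now true -11.097451252976816 [-6.6 -6.2 -7.5 -7.7]
14.4 [0.54463054 0.16544086 0.08665817] [-0.23886706  0.19658139 -0.28950925] 0.03091134919481002 161.8269963926411 -y 147.69152671647146
2 [ 0.11 -0.02]
5 [ 0.26 -0.05]
10 [ 0.53 -0.09]
15 [ 0.8  -0.09]
20 [ 1.07 -0.08]
25 [ 1.34 -0.04]
ins [ 0.06343752 -0.13305268 -4.33412097]
```

>>> servo_tool(motion=[[0, 0.26, -0.05, 0, 0, 0, 5], [0, 0.53, -0.09, 0, 0, 0, 10], [0, 0.8, -0.1, 0, 0, 0, 15], [0, 1.07, -0.09, 0, 0, 0, 20], [0, 1.34, -0.05, 0, 0, 0, 25]])

```text
t: 14.9
tool_pos: [0.5521, 0.1774, 0.0882]
orientation: [3.016, 0.879, 0.002]
contact_force: [-2.6, -0.8, 0.5]
width: 0.0002
gripper_force: 1.2
```

```bash
python3 ix2.py
```

```text
now true -10.98417728089048 [-6.2 -6.2 -7.4 -7.7]
14.95 [0.55221748 0.1775356  0.08811283] [-1.83345233 -0.90664433  0.08785813] 0.03077197148666135 135.06177243903633 -y 122.17229505656515
2 [ 0.11 -0.02]
5 [ 0.26 -0.05]
10 [ 0.53 -0.07]
15 [ 0.8  -0.08]
20 [ 1.07 -0.05]
25 [ 1.33 -0.01]
ins [-1.2773817   0.47610222 -4.18961532]
```

In contact with the spoke, index still at −11. About 2.2° remains.

>>> servo_tool(motion=[[0, 0.05, -0.01, 0, 0, 0, 1], [0, 0.12, -0.02, 0, 0, 0, 2.2], [0, 0.12, -0.02, 0, 0, 0, 2.2]])

```text
t: 15.25
tool_pos: [0.5526, 0.178, 0.0875]
orientation: [3.031, 0.827, 0.0]
contact_force: [-1.0, -0.5, 1.7]
width: 0.0
gripper_force: 0.5
```

```bash
python3 ix2.py
```

```text
now true -12.899283127550671 [-7.5 -8.6 -9.2 -9.9]
15.3 [0.55259933 0.17804428 0.08745995] [-0.52390735 -0.35007122  1.03063737] 0.030867406130903594 133.89266959770714 -y 120.5494164181113
2 [ 0.11 -0.02]
5 [ 0.26 -0.05]
10 [ 0.53 -0.08]
15 [ 0.8  -0.08]
20 [ 1.07 -0.06]
25 [ 1.34 -0.02]
ins [-1.32533125  0.53537033 -4.25407395]
```

The index reads about −13, which is centred. I back off, lift, check from the top on the way, and go over the long key.

>>> servo_tool(motion=[[0, -0.3, 0, 0, 0, 0, 0], [0, -0.3, 0, 0, 0, 0, 0], [0, -0.3, 0, -4, 0, 0, 0], [0, -0.3, 0, -8, 0, 0, 0], [0, -4.3, 2, -12, 0, 0, 0]])

```text
t: 15.8
tool_pos: [0.5306, 0.1467, 0.2023]
orientation: [-3.03, -0.83, -0.002]
contact_force: [1.0, -0.9, -0.3]
width: -0.0004
gripper_force: 0.0
```

>>> servo_tool(motion=[[0, -3.7, 3.3, 0, 0, 0, 0], [0, -7.4, 6.6, 0, 0, 0, 0], [0, -11, 10, 0, 0, 0, 0], [0, -14.5, 13.3, 0, 0, 0, 0], [0, -18, 16.6, 0, 0, 0, 0]])

```text
t: 16.3
tool_pos: [0.4579, -0.0907, 0.2009]
orientation: [3.03, 0.827, 0.001]
contact_force: [0.0, -0.1, -0.2]
width: 0.0001
gripper_force: 0.0
```

>>> servo_tool(motion=[[0, -3, 2, 0, 0, 0, 0], [0, -3, 2, 0, 0, 0, 0]])

```text
t: 16.5
tool_pos: [0.4417, -0.1248, 0.2008]
orientation: [3.032, 0.82, -0.001]
contact_force: [0.5, 1.0, -0.4]
width: 0.0
gripper_force: 0.0
```

```bash
python3 tp.py | grep -v t7; python3 -c "
from h import *
print(rel([.470,.047,.11]))"
```

```text
t8 idx 0.04 -12.42
t8 idx 0.045 -12.6
t8 idx 0.05 -12.76
t8 idx 0.053 -12.88
t8 ptr 0.06 -15.31 peak -12.0
t8 ptr 0.063 -14.69 peak -13.0
t8 ptr 0.066 -14.73 peak -12.5
t8 ptr 0.07 -13.91 peak -13.25
16.55 [ 0.4424668  -0.12316776  0.20080018]
[ 10.96571668 -13.30426086   9.07457263]
```

>>> servo_tool(motion=[[0, 3, -3.6, 0, 0, 0, 0], [0, 6, -7.2, 0, 0, 0, 0], [0, 9, -10.8, 0, 0, 0, 0], [0, 11, -13.3, 3, 0, 0, 0], [0, 11, -13.3, 7, 0, 0, 0]])

```text
t: 17.05
tool_pos: [0.4715, 0.0532, 0.1313]
orientation: [3.029, 0.834, 0.006]
contact_force: [0.5, -0.5, -0.9]
width: 0.0003
gripper_force: 0.0
```

>>> servo_tool(motion=[[0, 0, 0, 1, 0, 0, 0], [0, 0, 0, 2, 0, 0, 0], [0, 0, 0, 2, 0, 0, 0]])

```text
t: 17.35
tool_pos: [0.4705, 0.0486, 0.1107]
orientation: [-3.031, -0.825, 0.001]
contact_force: [0.8, 0.4, 1.0]
width: 0.0001
gripper_force: 0.0
```

```bash
python3 -c "
from h import *
s=manip.state();print(s['t'],s['tool_pos'],s['contact_force'])
print(rel([.470,.047,.083]))"
```

```text
17.35 [0.47049678 0.04861341 0.1106944 ] [0.8281495  0.38855837 0.97040786]
[-0.1234627   0.11441024  2.76946949]
```

>>> servo_tool(motion=[[0, 0, 0, 1, 0, 0, 0], [0, 0, 0, 2, 0, 0, 0], [0, 0, 0, 2.7, 0, 0, 0], [0, 0, 0, 3.0, 0, 0, 0], [0, 0, 0, 3.2, 0, 0, 0]])

```text
t: 17.85
tool_pos: [0.4704, 0.0486, 0.0787]
orientation: [3.031, 0.826, -0.001]
contact_force: [-7.9, -1.8, 21.3]
width: -0.0002
gripper_force: 10.6
```

>>> servo_tool(motion=[[0, 0, 0, 0.05, 0, 0, 0], [0, 0, 0, 0.1, 0, 0, 0], [0, 0, 0, 0.1, 0, 0, 0], [0, 0, 0, 0.1, 0, 0, 0]])

```text
t: 18.25
tool_pos: [0.4704, 0.0486, 0.0787]
orientation: [3.03, 0.826, 0.0]
contact_force: [-9.4, -3.2, 18.2]
width: -0.0001
gripper_force: 9.1
```

The key bottomed out at z = 0.079 with 20 N, so it is fully down. I release it and lift clear.

>>> servo_tool(motion=[[0, 0, 0, -0.4, 0, 0, 0], [0, 0, 0, -1.5, 0, 0, 0], [0, 0, 0, -5, 0, 0, 0], [0, 0, 0, -9, 0, 0, 0], [0, 0, 0, -12, 0, 0, 0]])

```text
t: 18.75
tool_pos: [0.4707, 0.0489, 0.2007]
orientation: [3.03, 0.826, 0.003]
contact_force: [1.3, 0.1, 0.0]
width: 0.0004
gripper_force: 0.0
```

>>> servo_tool(motion=[[0, -4, 3.3, 0, 0, 0, 0], [0, -8, 6.6, 0, 0, 0, 0], [0, -12, 10, 0, 0, 0, 0], [0, -14, 13, 0, 0, 0, 0], [0, -14, 13, 0, 0, 0, 0]])

```text
t: 19.25
tool_pos: [0.415, -0.1382, 0.1984]
orientation: [3.031, 0.819, 0.0]
contact_force: [-0.2, 0.5, 0.1]
width: -0.0002
gripper_force: 0.0
```

```bash
python3 tp.py | grep -v t7; python3 -c "
from h import *
s=manip.state();print(s['contact_force']);print(manip.job_done())"
```

```text
t8 idx 0.04 -12.41
t8 idx 0.045 -12.6
t8 idx 0.05 -12.76
t8 idx 0.053 -12.89
t8 ptr 0.06 -15.3 peak -12.0
t8 ptr 0.063 -14.72 peak -13.0
t8 ptr 0.066 -14.77 peak -12.5
t8 ptr 0.07 -13.91 peak -13.25
19.3 [ 0.41537033 -0.13619784  0.19828346]
[-0.44457102  1.10166997 -0.89786023]
the job is handed in; nothing more can be done
None
```

I handed the job in at about 19 s, no verdict returned: the cover is shut, the index is within about 1 mm of the pointer nose by the top camera, and the long key was pressed fully down and released.

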